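# Centre the egg cup on its stand

## Task

The egg cup with the boiled egg was put down near the edge of its small round stand. With light taps or pushes of the fingertips, slide it until it stands upright in the middle of the stand; do not pinch it, lift it, press it hard, topple it or knock it off. Leave the stand and everything else standing where it is.

Things in the scene. Friction and masses are not known exactly. Their poses are not given: they have to be found in the camera images.
- egg_cup: white egg cup with a boiled egg fixed in it (one piece, about 130 g, top-heavy), round about z (up). Origin: centre of its underside. Foot 46 mm across with an upright rim 8 mm high; waist 20 mm across, 18 mm up; bowl 44 mm across at its rim, 40 mm up; egg's top 60 mm up. Starts 24 to 36 mm off the stand's middle, towards the robot or to a side.
- egg_cup_foot (a point): middle of the egg cup's foot, 4 mm above its underside: the height at which to push. Pushed here the cup slides (about 1 N) and stops when the finger stops; pushed at the bowl or egg it may tip over. More than 12 N on it counts as pressing hard.
- stand_top (a point): middle of the top face of the small round pale wooden stand: flat, rimless, 130 mm across, level, 30 mm above the board, on a foot 84 mm across; the stand is loose and weighs 1 kg. This point is where the middle of the egg cup's underside belongs. The stand is round; its yaw has no meaning.
- stand: the same stand, origin at the centre of its underside, z up
- board: dark slate serving board, fixed, 240 x 420 x 10 mm (x, y, z), lying on the worktop under the stand, the salt bowl and the pepper grinder; origin at the centre of its underside; its long side is its y axis
- salt: bystander: salt bowl, 110 mm across, 51 mm high, on the board to the left of the stand; origin at the centre of its underside
- pepper: bystander: pepper grinder, 43 mm across, 112 mm high, on the board behind and to the right of the stand; origin at the centre of its underside
- small_jar: bystander: clip-top jar, 94 mm across, 69 mm high, on the worktop behind the board; origin at the centre of its underside
- nut_jar: bystander: clip-top jar of nuts, 114 mm across, 99 mm high, behind the board; origin at the centre of its underside
- square_bottle: bystander: square bottle with black cap, 42 x 42 x 170 mm, behind the board; origin at the centre of its underside
- crock: bystander: stoneware crock, 140 mm across, with utensils, 339 mm high, behind the board to the right; origin at the centre of its underside
Mind the look-alikes: they are no part of the job. What is meant by the egg_cup is not red, and is the smaller of those in its own colour.

How it is judged:
By the outcome, as a careful person would: the job done as asked, in the order asked, and still so for the second after the job is handed in, with the robot touching nothing.
It also fails if it takes over 42 s, if anything falls off the work surface, if the arm or the gripper's body presses on something with over 40 N, if the wrist force passes 120 N, or if a joint passes its speed limit or range.

## Robot

A 6-joint arm with a two-finger parallel gripper is mounted at the origin on a cart in front of the work surface, level with it; the furniture and walls round the work are solid. World frame = base frame: x ahead of the robot, y to its left, z up, the work surface at z = 0. Lengths are in m, angles in degrees, forces in N, time in s.
With the tool pointing down it reaches from about 0.35 to 0.875 m from the base axis. Payload 4.2 kg.
Tool frame: the origin (TCP) lies on the front face of the gripper's body, between the roots of the fingers; the fingertips stand 70 mm ahead of it and the grasp point (between the pads) lies 51 mm ahead of it; z points along the fingers, y is the line along which they close (so a half turn about z gives the same grasp; the last joint's range is limited). The gripper opens to 87 mm and grips with 3 to 60 N. Pads are 19 mm wide; open, the fingers measure 117 mm over their backs; the gripper's body (75 mm by 190 mm) begins 51 mm behind the grasp point.
Start: joints at [-52.506, 22.042, 0.453, 0, -68.411, -14.817], TCP at [0.241, -0.577, 0.292] pointing down, gripper open.
Joint ranges: [-179.83, 179.83], [-69.29, 118.12], [-61.27, 80.66], [-181.25, 117.63], [-171.15, -9.14], [-177.46, 177.46]. Speed limits (degrees/s): [159.86, 159.86, 180, 180, 180, 180].

## Interface

Orientations are given as a 3x3 rotation matrix whose columns are the frame's x, y, z axes.
In Python, from station import r gives the robot as it stands.
- The arm moves only by the shell command python3 -m pendant 'ROWS' [OPENING]. ROWS is JSON, a list of rows, each a list of 2 entries, a list of its own where there are three numbers: the shift along the tool's x, y, z in mm, then the turn, a rotation vector about the tool's x, y, z in rad. A call has 1 to 10 rows; each row is the pose to reach, as a shift and turn from the pose commanded when the call began, along the tool's axes at that moment; what a row does not reach only later rows make up. A row lasts 1/10 s, in which the tool goes at most 50 mm and 8.59 degrees, less where a joint would pass 70% of its speed; a pose out of reach is approached as far as the arm can. A call with a gripper value outside its range is refused whole. OPENING is the opening, from 0 (shut) to 1 (fully open), set as the call begins (- or left out, the last holds). The fingers move at their own pace and stop on an object; the grip force is fixed at half the most. Time passes only in rows, so rows that repeat a pose let the fingers close. It gives the time, the measured TCP pose, the force, the opening and the grip force at its end, in the units of the state.
- r.sense(): the state, without advancing time (a new reading comes with each control period).
- r.capture(name): name is "side" or "top" or "wrist"; returns a dict with "frame" (480x640x3 uint8, red, green, blue), "vertical_fov" (degrees; the focal length in pixels is half the picture's height over the tangent of half this angle, whatever the lens; pixels are square), "cx", "cy" (the principal point, pixels), "rvec" (rotation vector, rad) and "tvec" (3), from world to camera coordinates, as OpenCV has them. Camera axes: x right, y down, z forward; pixel columns grow to the right and rows downward; lengths in m; the calibration is good to about 2 mm. The wrist camera is an equidistant fisheye: a pixel r from the principal point sees the ray r / f radians off the axis. A picture is of the moment at which its call begins. There is no depth.
- r.finish_job(): hands the job in; it is judged then, once.
The state is a dict: "time_s": time; "joints": joint angles; "joint_velocities": joint speeds; "effort": joint torques, N m; "tcp_pos": TCP position; "ee_rot": TCP orientation; "wrist_force": force on the tool from outside, world axes, zero at the start; "moment": the same for the moment, N m; "gripper_width": opening from 0.0 (shut) to 1.0 (fully open); "gripper_force": force on a finger pad.
Only numpy, scipy, OpenCV 4.12 (cv2) and the standard library are available. Lean on these libraries where they do the work, as an engineer would, in place of code of your own. Each camera call takes 0.05 s, during which the arm holds its last target. There are 200 camera calls.

## Working session

There is one attempt and no reset: what is moved stays moved. The work goes in short steps, Python scripts to look and compute and a shell command to move; the robot and the scene stay as the last step left them, time stands still between calls to the robot, and variables do not carry over. Pictures are saved under pics/ and viewed, at most 10 in all, crops included, and the job is handed in when it is done.

```bash
mkdir -p pics; cat > h.py <<'E'
import numpy as np, cv2
from station import r
def cap(n):
    c=r.capture(n); c['f']=240/np.tan(np.radians(c['vertical_fov']/2)); c['R']=cv2.Rodrigues(np.array(c['rvec'],float))[0]; c['t']=np.array(c['tvec'],float).ravel(); return c
def ray(c,u,v):
    d=np.array([(u-c['cx'])/c['f'],(v-c['cy'])/c['f'],1]); return -c['R'].T@c['t'], c['R'].T@d
def onz(c,u,v,z):
    o,d=ray(c,u,v); return o+d*(z-o[2])/d[2]
def proj(c,p):
    q=c['R']@np.array(p,float)+c['t']; return c['f']*q[0]/q[2]+c['cx'], c['f']*q[1]/q[2]+c['cy']
E
python3 - <<'E'
from h import *
for n in ("top","side"):
    c=cap(n); cv2.imwrite(f"pics/{n}0.png",c['frame'][:,:,::-1]); print(n,c['f'],c['cx'],c['cy'],-c['R'].T@c['t'],c['R'][2])
s=r.sense(); print(s['time_s'],s['tcp_pos'],s['ee_rot'])
E
```

```text
top 467.52065483700005 320.28401199011245 237.24109219284088 [0.42749011 0.01048247 1.04098176] [ 0.17057671 -0.00911645 -0.98530223]
side 490.93777186117325 325.09630305102775 236.62654092792266 [0.21429611 0.65808149 0.50566961] [ 0.42834929 -0.73722162 -0.52251428]
0.1 [ 0.24084163 -0.57631473  0.29128317] [[-9.22745176e-01 -3.85409675e-01 -8.49765372e-04]
 [-3.85410594e-01  9.22743561e-01  1.73034363e-03]
 [ 1.17224347e-04  1.92417482e-03 -9.99998142e-01]]
```

View pics/top0.png

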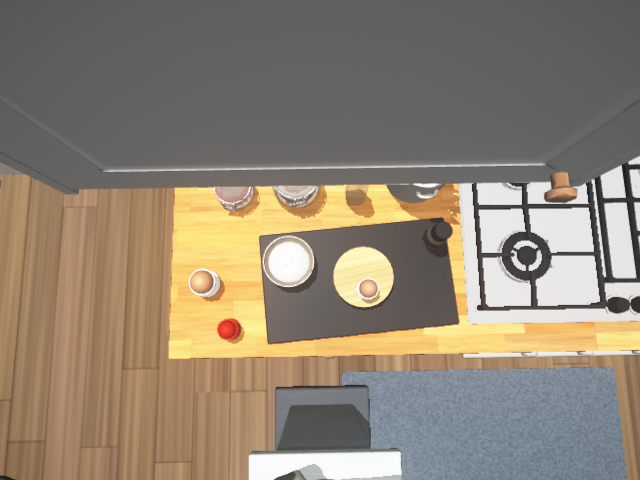

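View pics/side0.png

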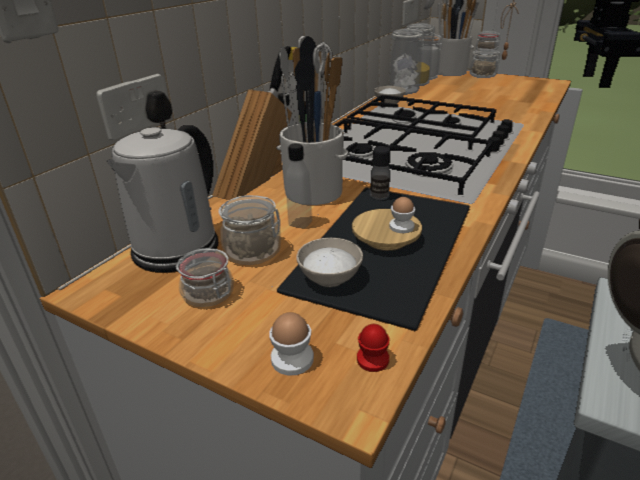

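Three things could be taken for the egg cup in the top view: a white one on the stand at (368,290), a larger white one at (204,283), and a red one at (228,329). I choose the one on the stand: it is white and smaller. I'll check it in a close crop.

```bash
python3 - <<'E'
from h import *
a=cv2.imread("pics/top0.png")[238:318,323:403]; b=cv2.imread("pics/side0.png")[185:265,345:425]
z=lambda x:cv2.resize(x,(400,400),interpolation=cv2.INTER_CUBIC)
cv2.imwrite("pics/crop1.png",np.hstack([z(a),z(b)]))
E
```

```text
(no output)
```

View pics/crop1.png

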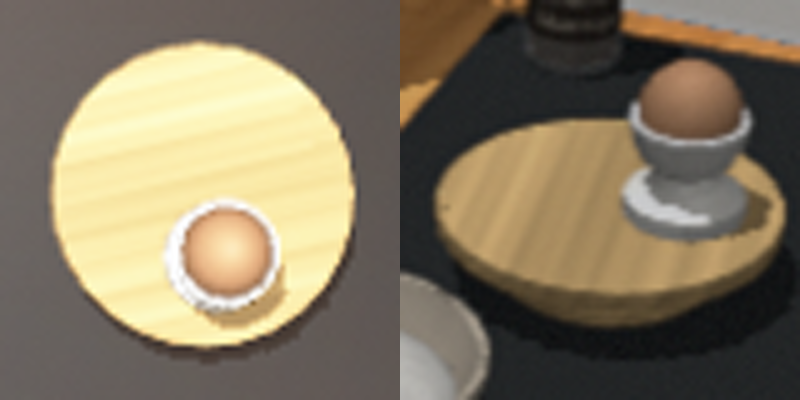

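The crop shows the small white cup upright, near the front edge of the stand: top view (368.5,288.5), stand middle about (363.5,277); side view foot about (482,226). The larger white and red look-alikes are off the board.

```bash
cat > fit.py <<'E'
from h import *
from scipy.optimize import least_squares
A=np.linspace(0,2*np.pi,181)
def ext(c,rings,x,y):
    P=np.array([proj(c,(x+rr*np.cos(a),y+rr*np.sin(a),z)) for rr,z in rings for a in A]); return np.r_[P.min(0),P.max(0)]
def fit(c,rings,obs):  # obs umin,vmin,umax,vmax (nan = unknown)
    obs=np.array(obs,float);m=~np.isnan(obs)
    s=least_squares(lambda p:(ext(c,rings,*p)-obs)[m],[.47,-.1]); return s.x.round(4),s.fun.round(2)
ST=[(.065,.04)];FT=[(.023,.04),(.023,.048)];CUP=FT+[(.022,.08)]
E
python3 - <<'E'
from fit import *
t=cap("top");s=cap("side");n=np.nan
T=lambda *e:[323+(e[0])/5-.5,238+e[1]/5-.5,323+e[2]/5-.5,238+e[3]/5-.5]
S=lambda *e:[345+(e[0]-400)/5-.5,185+e[1]/5-.5,345+(e[2]-400)/5-.5,185+e[3]/5-.5]
print("stand top",fit(t,ST,T(51,41,354,347)),"side",fit(s,ST,S(435,118,785,292)))
print("cup top",fit(t,CUP,T(165,199,280,312)),"side",fit(s,FT,S(621,n,747,239)))
print("egg ray at z=.085",onz(t,323+227/5-.5,238+252/5-.5,.085))
# obstacles
print("salt",onz(t,288,261,.061),"pepper",onz(t,439,233,.12))
E
```

```text
stand top (array([ 0.5151, -0.0889]), array([-0.01,  0.3 ,  0.01, -0.29])) side (array([ 0.5153, -0.0901]), array([ 0.16,  0.02, -0.16,  0.02]))
cup top (array([ 0.4869, -0.0944]), array([-0.26, -0.1 ,  0.25,  0.1 ])) side (array([ 0.4885, -0.0977]), array([ 0.02, -0.02,  0.  ]))
egg ray at z=.085 [ 0.4866795  -0.09364785  0.085     ]
salt [0.54739596 0.07031493 0.061     ] pepper [ 0.59181816 -0.23627315  0.12      ]
```

```bash
cat > go.py <<'E'
from h import *
from scipy.spatial.transform import Rotation as Ro
def plan(front,d,ztip,tilt=.15):
    """front: xy of finger front edge midway between the fingers; d: push dir; ztip: lowest corner height"""
    d=np.r_[np.array(d,float)/np.hypot(*d),0]; up=np.array([0,0,1.])
    z=-up*np.cos(tilt)+d*np.sin(tilt); x=-(d*np.cos(tilt)+up*np.sin(tilt)); y=np.cross(z,x)
    R=np.c_[x,y,z]; # front corner = tcp+.07z-.0095x ; rear corner = tcp+.07z+.0095x
    tcp=np.r_[front,0]-.07*z+.0095*x; tcp[2]=ztip-(.07*z+.0095*x)[2]
    s=r.sense(); R0=np.array(s['ee_rot']);
    print("t",s['time_s'],"tcp now",np.round(s['tcp_pos'],4),"target",tcp.round(4),"shift mm",(R0.T@(tcp-s['tcp_pos'])*1e3).round(1),
      "turn",Ro.from_matrix(R0.T@R).as_rotvec().round(4),"F",np.round(s['wrist_force'],2))
E
python3 - <<'E'
from go import *
S=np.array([.5152,-.0895]);C=np.array([.4875,-.0958]);d=(S-C)/np.linalg.norm(S-C);print(d,np.linalg.norm(S-C))
f=C-d*.034
plan(f,d,.18);plan(f,d,.0425)
E
```

```text
[0.97509826 0.22177325] 0.02840739340383063
t 0.2 tcp now [ 0.2409 -0.5764  0.2916] target [ 0.435  -0.1077  0.2506] shift mm [-359.8  357.6   41.4] turn [ 0.0142 -0.1498  0.1716] F [-0.32  0.15  0.12]
t 0.2 tcp now [ 0.2409 -0.5764  0.2916] target [ 0.435  -0.1077  0.1131] shift mm [-359.8  357.4  178.9] turn [ 0.0142 -0.1498  0.1716] F [-0.32  0.15  0.12]
```

```bash
python3 -m pendant '[[[-35,35,4],[0,-0.015,0.017]],[[-70,70,8],[0.003,-0.03,0.034]],[[-105,105,12],[0.004,-0.045,0.05]],[[-140,140,16],[0.006,-0.06,0.07]],[[-175,175,20],[0.007,-0.075,0.085]],[[-210,210,24],[0.009,-0.09,0.1]],[[-245,245,28],[0.01,-0.105,0.12]],[[-280,280,32],[0.011,-0.12,0.14]],[[-315,315,36],[0.013,-0.135,0.155]],[[-345,345,40],[0.014,-0.15,0.172]]]' 0.28
python3 -m pendant '[[[0,0,0],[0,0,0]],[[0,0,0],[0,0,0]],[[0,0,0],[0,0,0]]]'
python3 - <<'E'
from go import *
S=np.array([.5152,-.0895]);C=np.array([.4875,-.0958]);d=(S-C)/np.linalg.norm(S-C)
f=C-d*.034
plan(f,d,.18);plan(f,d,.07);print(r.sense()['gripper_width'])
E
```

```text
time_s: 1.2
tcp_pos: [0.4267, -0.1231, 0.2525]
ee_rot: [[-0.964, -0.222, 0.148], [-0.219, 0.975, 0.033], [-0.152, -0.001, -0.988]]
wrist_force: [0.1, -0.0, 0.1]
gripper_width: 0.289
gripper_force: 0.0
time_s: 1.5
tcp_pos: [0.426, -0.1259, 0.2523]
ee_rot: [[-0.964, -0.221, 0.146], [-0.219, 0.975, 0.032], [-0.15, -0.001, -0.989]]
wrist_force: [-0.4, -0.5, -0.2]
gripper_width: 0.279
gripper_force: 0.0
t 1.5 tcp now [ 0.426  -0.1259  0.2523] target [ 0.435  -0.1077  0.2506] shift mm [-12.4  15.7   3.5] turn [-0.0012  0.0001 -0.0008] F [-0.37 -0.52 -0.17]
t 1.5 tcp now [ 0.426  -0.1259  0.2523] target [ 0.435  -0.1077  0.1406] shift mm [  4.1  15.8 112.3] turn [-0.0012  0.0001 -0.0008] F [-0.37 -0.52 -0.17]
0.2791946371380262
```

```bash
python3 -m pendant '[[[-6,8,2],[0,0,0]],[[-12,16,4],[0,0,0]],[[-8,16,30],[0,0,0]],[[-4,16,58],[0,0,0]],[[0,16,86],[0,0,0]],[[4,16,112],[0,0,0]],[[4,16,112],[0,0,0]],[[4,16,112],[0,0,0]]]'
python3 - <<'E'
from go import *
S=np.array([.5152,-.0895]);C=np.array([.4875,-.0958]);d=(S-C)/np.linalg.norm(S-C)
f=C-d*.034
plan(f,d,.0425)
t=cap("top");s=cap("side")
z=lambda x:cv2.resize(x,(400,400),interpolation=cv2.INTER_CUBIC)[:,:,::-1]
cv2.imwrite("pics/c2.png",np.hstack([z(t['frame'][238:318,323:403]),z(s['frame'][165:265,340:440])]))
E
```

```text
time_s: 2.3
tcp_pos: [0.4358, -0.1071, 0.1411]
ee_rot: [[-0.964, -0.222, 0.146], [-0.219, 0.975, 0.032], [-0.149, -0.001, -0.989]]
wrist_force: [1.0, -0.5, 0.2]
gripper_width: 0.28
gripper_force: 0.0
t 2.3 tcp now [ 0.4358 -0.1071  0.1411] target [ 0.435  -0.1077  0.1131] shift mm [ 5.1 -0.5 27.5] turn [-0.0014 -0.0001  0.    ] F [ 1.   -0.52  0.24]
```

View pics/c2.png

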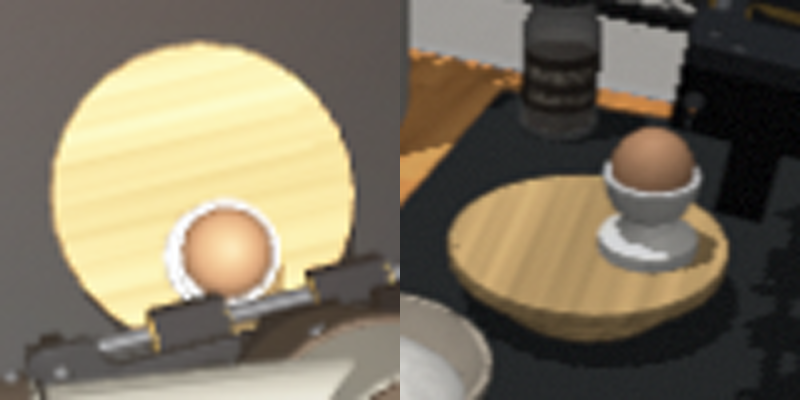

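The cup is untouched at the same pixels, and the fingers hang behind it. In the top crop their mid is at about (268,300), so I'm checking it against projection before lowering.

```bash
python3 - <<'E'
from go import *
s=r.sense();p=np.array(s['tcp_pos']);R=np.array(s['ee_rot']);t=cap("top");c=cap("side")
for k in (0,.02,.07):
  for sg in (-1,0,1):
    q=p+R@np.array([-.0095,sg*.012,k]); u=np.array(proj(t,q));w=np.array(proj(c,q)); print(k,sg,q.round(3),((u-[323,238])*5).round(),(400+(w[0]-340)*4).round(),((w[1]-165)*4).round())
E
```

```text
0 -1 [ 0.448 -0.117  0.144] [305. 340.] 761.0 41.0
0 0 [ 0.446 -0.105  0.144] [274. 348.] 758.0 53.0
0 1 [ 0.443 -0.093  0.144] [244. 355.] 755.0 64.0
0.02 -1 [ 0.451 -0.116  0.124] [296. 334.] 750.0 82.0
0.02 0 [ 0.449 -0.104  0.124] [266. 341.] 747.0 93.0
0.02 1 [ 0.446 -0.093  0.124] [236. 349.] 744.0 105.0
0.07 -1 [ 0.459 -0.114  0.075] [274. 319.] 724.0 178.0
0.07 0 [ 0.456 -0.103  0.075] [246. 326.] 720.0 190.0
0.07 1 [ 0.453 -0.091  0.075] [218. 333.] 717.0 202.0
```

```bash
python3 -m pendant '[[[1,0,7],[0,0,0]],[[3,0,14],[0,0,0]],[[4,0,21],[0,0,0]],[[5,0,27],[0,0,0]],[[5,0,27.5],[0,0,0]],[[5,0,27.5],[0,0,0]]]'
python3 - <<'E'
from go import *
S=np.array([.5152,-.0895]);C=np.array([.4875,-.0958]);d=(S-C)/np.linalg.norm(S-C)
plan(C-d*.034,d,.0425);plan(C-d*.0205,d,.0425)
s=cap("side");f=s['frame'][150:270,330:490]
cv2.imwrite("pics/c3.png",cv2.resize(f,(800,600),interpolation=cv2.INTER_CUBIC)[:,:,::-1])
E
```

```text
time_s: 3.1
tcp_pos: [0.4344, -0.1072, 0.1126]
ee_rot: [[-0.964, -0.222, 0.146], [-0.219, 0.975, 0.032], [-0.149, -0.001, -0.989]]
wrist_force: [-0.6, -0.3, -0.9]
gripper_width: 0.281
gripper_force: 0.0
t 3.1 tcp now [ 0.4344 -0.1072  0.1126] target [ 0.435  -0.1077  0.1131] shift mm [-0.5 -0.6 -0.5] turn [-0.001  -0.0005 -0.    ] F [-0.55 -0.26 -0.87]
t 3.1 tcp now [ 0.4344 -0.1072  0.1126] target [ 0.4482 -0.1047  0.1131] shift mm [-13.9  -0.6   1.5] turn [-0.001  -0.0005 -0.    ] F [-0.55 -0.26 -0.87]
```

View pics/c3.png

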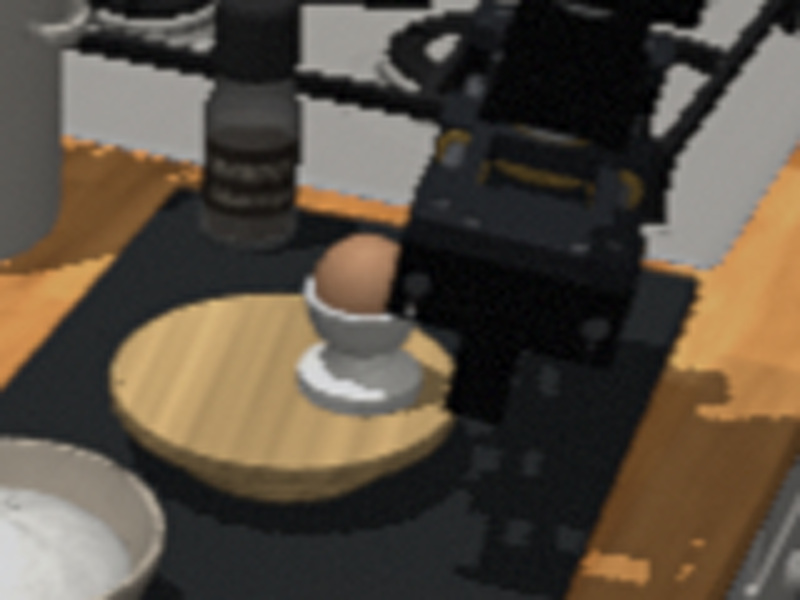

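```bash
python3 -m pendant '[[[-4,-0.5,0.1],[0,0,0]],[[-8,-0.5,0.7],[0,0,0]],[[-11,-0.5,1.1],[0,0,0]],[[-13,-0.5,1.5],[0,0,0]],[[-14.5,-0.5,1.7],[0,0,0]],[[-16,-0.5,1.9],[0,0,0]],[[-17.5,-0.5,2.1],[0,0,0]],[[-19,-0.5,2.4],[0,0,0]],[[-21,-0.5,2.7],[0,0,0]],[[-23,-0.5,3],[0,0,0]]]'
python3 - <<'E'
from go import *
S=np.array([.5152,-.0895]);C=np.array([.4875,-.0958]);d=(S-C)/np.linalg.norm(S-C)
plan(S-d*.0195,d,.0425)
z=lambda x:cv2.resize(x,(400,400),interpolation=cv2.INTER_CUBIC)[:,:,::-1]
t=cap("top");s=cap("side")
cv2.imwrite("pics/c4.png",np.hstack([z(t['frame'][238:318,323:403]),z(s['frame'][185:265,345:425])]))
E
```

```text
time_s: 4.15
tcp_pos: [0.4574, -0.1025, 0.1134]
ee_rot: [[-0.964, -0.221, 0.146], [-0.219, 0.975, 0.032], [-0.15, -0.001, -0.989]]
wrist_force: [-0.5, 0.6, 1.0]
gripper_width: 0.28
gripper_force: 0.3
t 4.15 tcp now [ 0.4574 -0.1025  0.1134] target [ 0.4768 -0.0982  0.1131] shift mm [-19.7  -0.1   3.3] turn [-0.0011  0.0004 -0.0002] F [-0.45  0.61  1.05]
```

View pics/c4.png

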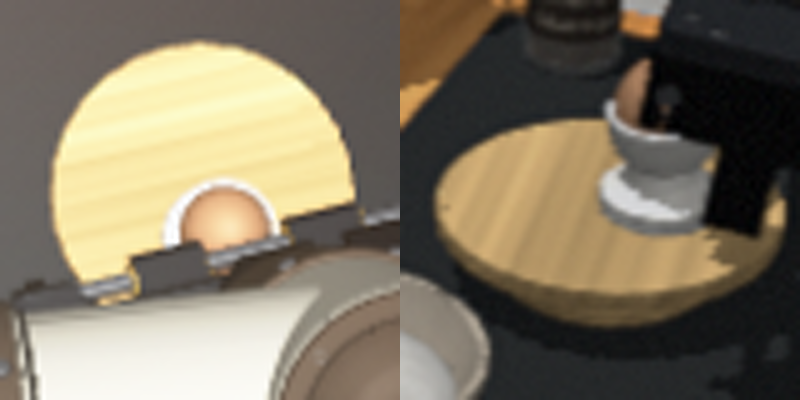

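The cup is sliding upright (bowl top edge at row 178, was 199; foot left edge at 600, was 621) and the stand has not moved. I'm continuing the push to just short of the middle.

```bash
python3 -m pendant '[[[-2,0,0.3],[0,0,0]],[[-4,0,0.6],[0,0,0]],[[-6,0,1],[0,0,0]],[[-8,0,1.3],[0,0,0]],[[-10,0,1.6],[0,0,0]],[[-12,0,1.9],[0,0,0]],[[-14,0,2.2],[0,0,0]],[[-16,0,2.5],[0,0,0]],[[-17.5,0,2.7],[0,0,0]],[[-18.5,0,2.9],[0,0,0]]]'
python3 -m pendant '[[[0,0,0],[0,0,0]],[[5,0,-0.7],[0,0,0]],[[12,0,-1.8],[0,0,0]],[[20,0,-3],[0,0,0]],[[30,0,-4.5],[0,0,0]],[[40,0,-6],[0,0,0]],[[40,0,-6],[0,0,0]]]'
python3 - <<'E'
from go import *
S=np.array([.5152,-.0895]);C=np.array([.4875,-.0958]);d=(S-C)/np.linalg.norm(S-C)
plan(S-d*.0195,d,.0425)
z=lambda x:cv2.resize(x,(400,400),interpolation=cv2.INTER_CUBIC)[:,:,::-1]
t=cap("top");s=cap("side")
cv2.imwrite("pics/c5.png",np.hstack([z(t['frame'][238:318,323:403]),z(s['frame'][185:265,345:425])]))
E
```

```text
time_s: 5.25
tcp_pos: [0.4756, -0.0984, 0.1133]
ee_rot: [[-0.964, -0.222, 0.146], [-0.219, 0.975, 0.032], [-0.15, -0.001, -0.989]]
wrist_force: [-1.2, -0.4, 0.7]
gripper_width: 0.279
gripper_force: 0.4
time_s: 5.95
tcp_pos: [0.434, -0.1077, 0.1131]
ee_rot: [[-0.965, -0.221, 0.145], [-0.218, 0.975, 0.032], [-0.148, -0.001, -0.989]]
wrist_force: [0.7, -0.1, -0.1]
gripper_width: 0.276
gripper_force: 0.0
t 5.95 tcp now [ 0.434  -0.1077  0.1131] target [ 0.4768 -0.0982  0.1131] shift mm [-43.4  -0.2   6.5] turn [-0.0007 -0.0011 -0.0011] F [ 0.67 -0.12 -0.11]
```

View pics/c5.png

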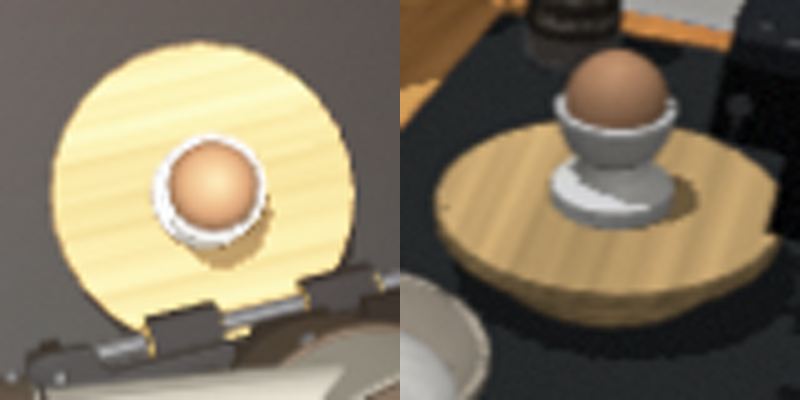

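The cup stands upright near the middle: top crop outline is x 153–267, y 135–249; side foot is x 549–677, bottom 229. The stand is unmoved.

```bash
python3 - <<'E'
from fit import *
t=cap("top");s=cap("side");n=np.nan
T=lambda *e:[323+(e[0])/5-.5,238+e[1]/5-.5,323+e[2]/5-.5,238+e[3]/5-.5]
S=lambda *e:[345+(e[0]-400)/5-.5,185+e[1]/5-.5,345+(e[2]-400)/5-.5,185+e[3]/5-.5]
a=T(51,41,354,347)
print("stand",fit(t,ST,a),fit(s,ST,S(435,118,785,292)))
print("cup",fit(t,CUP,T(153,135,267,249)),fit(s,FT,S(549,n,677,229)))
E
```

```text
stand (array([ 0.5151, -0.0889]), array([-0.01,  0.3 ,  0.01, -0.29])) (array([ 0.5153, -0.0901]), array([ 0.16,  0.02, -0.16,  0.02]))
cup (array([ 0.5136, -0.0901]), array([-0.26, -0.15,  0.25,  0.15])) (array([ 0.5147, -0.0921]), array([ 0.39, -0.38,  0.03]))
```

The cup is about 1 mm short and 1.3 mm to the right. One more gentle push with the notch offset to the left by 1 mm.

```bash
python3 -m pendant '[[[-10,1.1,1.5],[0,0,0]],[[-20,1.1,3],[0,0,0]],[[-30,1.1,4.5],[0,0,0]],[[-36,1.1,5.4],[0,0,0]],[[-39,1.1,5.8],[0,0,0]],[[-41,1.1,6.1],[0,0,0]],[[-42,1.1,6.3],[0,0,0]],[[-43,1.1,6.4],[0,0,0]],[[-43.6,1.1,6.5],[0,0,0]],[[-43.6,1.1,6.5],[0,0,0]]]'
python3 -m pendant '[[[0,0,0],[0,0,0]],[[5,0,-0.7],[0,0,0]],[[12,0,-1.8],[0,0,0]],[[20,0,-3],[0,0,0]],[[35,0,-5],[0,0,0]],[[50,0,-7],[0,0,0]],[[60,0,-30],[0,0,0]],[[70,0,-70],[0,0,0]],[[70,0,-110],[0,0,0]],[[70,0,-110],[0,0,0]]]'
python3 - <<'E'
from go import *
z=lambda x:cv2.resize(x,(400,400),interpolation=cv2.INTER_CUBIC)[:,:,::-1]
t=cap("top");s=cap("side")
cv2.imwrite("pics/c6.png",np.hstack([z(t['frame'][238:318,323:403]),z(s['frame'][185:265,345:425])]))
E
```

```text
time_s: 7.15
tcp_pos: [0.4787, -0.0965, 0.1134]
ee_rot: [[-0.964, -0.221, 0.146], [-0.219, 0.975, 0.032], [-0.15, -0.001, -0.989]]
wrist_force: [-0.0, -0.6, 0.5]
gripper_width: 0.281
gripper_force: 0.3
time_s: 8.15
tcp_pos: [0.3965, -0.1157, 0.2166]
ee_rot: [[-0.962, -0.222, 0.158], [-0.22, 0.975, 0.032], [-0.161, -0.004, -0.987]]
wrist_force: [0.8, 0.8, 0.9]
gripper_width: 0.28
gripper_force: 0.0
```

View pics/c6.png

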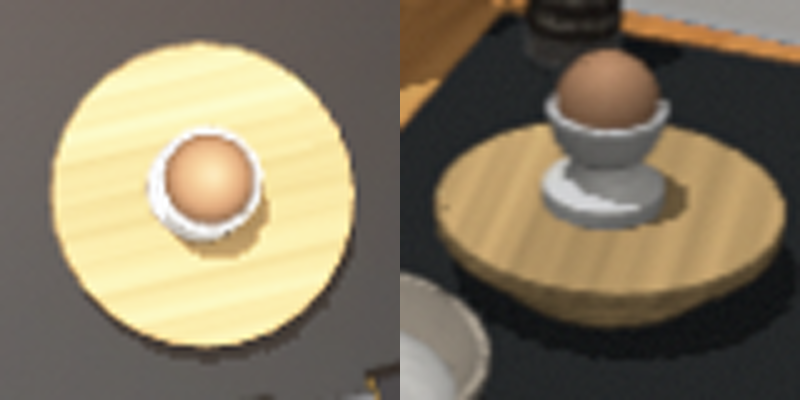

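The cup is upright and the robot is clear: top outline x 148–263, y 127–243; side foot x 541–666, bottom 228.

```bash
python3 - <<'E'
from fit import *
t=cap("top");s=cap("side");n=np.nan
T=lambda *e:[323+(e[0])/5-.5,238+e[1]/5-.5,323+e[2]/5-.5,238+e[3]/5-.5]
S=lambda *e:[345+(e[0]-400)/5-.5,185+e[1]/5-.5,345+(e[2]-400)/5-.5,185+e[3]/5-.5]
print("cup",fit(t,CUP,T(148,127,263,243)),fit(s,FT,S(541,n,666,228)))
E
```

```text
cup (array([ 0.5165, -0.0883]), array([-0.13,  0.03,  0.13, -0.03])) (array([ 0.5182, -0.0912]), array([ 0.1 , -0.1 ,  0.01]))
```

The cup is about 2 mm from the stand's middle, both by camera and by finger position. That counts as the middle, so I'm handing in.

```bash
python3 -c "
from station import r
print(r.finish_job())"
```

```text
the job is handed in; nothing more can be done
None
```

The job is handed in: the egg cup stands upright about 2 mm from the middle of its stand (slightly past it, away from the robot), after two light pushes at the foot, and the camera views showed the stand unmoved.

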